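# Wedge the strap clamp of the bearing jig tight

### The arm

A 6-joint arm with a two-finger parallel gripper is mounted at the origin on the work surface. World frame = base frame: x ahead of the robot, y to its left, z up, the work surface at z = 0. Lengths are in mm, angles in degrees, forces in N, time in s.
With the tool pointing down it reaches from about 150 to 775 mm from the base axis. Payload 6.1 kg.
Tool frame: the origin (TCP) lies midway between the tips of the shut fingers; the grasp point (between the pads) lies 19 mm behind it (r.pinch_z is the distance from the TCP to the grasp point, in mm); z points along the fingers, y is the line along which they close (so a half turn about z gives the same grasp; the last joint's range is limited). The gripper opens to 85 mm and grips with 20 to 120 N. Pads are 22 mm wide; open, the fingers measure 114 mm over their backs; the gripper's body (76 mm by 85 mm) begins 54 mm behind the grasp point. The pads swing forward as they close: fully open they stand 13 mm farther back than shut.
Start: joints at [64.458, 7.208, -2.269, 80.523, 0, 90], TCP at [226.361, 473.676, 231.295] pointing down, gripper open.
Joint ranges: [-155.77, 155.77], [-54.66, 111.73], [-72.52, 77.12], [-102.08, 115.82], [-83.92, 84.16], [-180, 180]. Speed limits (degrees/s): [136.94, 136.94, 172.46, 180, 180, 180].

### API

Orientations are given as a 3x3 rotation matrix whose columns are the frame's x, y, z axes.
In Python, from rig import sensors, vision, ticket, r gives the robot as it stands. The module is installed in compiled form; this text tells all that it offers.
- The arm moves only by the tool servo_tool, never from a script. Its argument "steps" is a list of rows, each an object with "xyz": the shift along the world's x, y, z in mm, a list of three; "twist": the turn about the world's z in rad; "fingers": the closure, from 0 (fully open) to 1 (shut). In form: [{"xyz": [tx, ty, tz], "twist": twist, "fingers": fingers}, ...]. A call has 1 to 12 rows; each row shifts and turns the commanded pose from where the row before left it; what a row does not reach is not made up. A row lasts 1/8 s, in which the tool goes at most 62.5 mm and 10.7 degrees, less where a joint would pass 70% of its speed; a pose out of reach is approached as far as the arm can. A call is refused whole if a number of a shift passes 62.5 or a number of a turn 0.188, either way. A call with a gripper value outside its range is refused whole. The fingers move at their own pace and stop on an object; "grip_force" is the grip in N (left out, the last holds). Time passes only in rows, so rows that do not move let the fingers close. It gives the time, the measured TCP pose, the force, the opening and the grip force at its end, in the units of the state.
- sensors.sense(): the state, without advancing time (a new reading comes with each control period).
- vision.grab_frame(name): name is "scene" or "side" or "wrist"; returns the picture (480x640x3 uint8, red, green, blue); there is no depth.
- vision.camera_params(name): a dict with "fov_y" (degrees; the focal length in pixels is half the picture's height over the tangent of half this angle, whatever the lens; pixels are square), "cx", "cy" (the principal point, pixels), "D" ([k1, k2, p1, p2, k3] as OpenCV has them; the pictures are not rectified), "eye" and "orientation" of the camera in the world. Camera axes: x right, y down, z forward; pixel columns grow to the right and rows downward; lengths in mm; the calibration is good to about 2 mm. A picture is of the moment at which its call begins: read the wrist's pose just before it. camera_params takes no time and is no camera call; for the wrist camera it gives the pose at the moment of the call.
- ticket.hand_in(): hands the job in; it is judged then, once.
The state is a dict: "t": time; "joint_pos": joint angles; "qd": joint speeds; "tau": joint torques, N m; "tcp_pos": TCP position; "tcp_rot": TCP orientation; "ft_force": force on the tool from outside, world axes, zero at the start; "ft_torque": the same for the moment, N m; "opening": finger opening in mm; "grasp_force": force on a finger pad.
Only numpy, scipy, OpenCV 4.12 (cv2) and the standard library are available. Lean on these libraries where they do the work, as an engineer would, in place of code of your own. Each camera call takes 0.05 s, during which the arm holds its last target. There are 200 camera calls.

### The job

Pick up the wooden wedge and slide it flat along the bench, thin end first, squarely under the low tail lip of the jig's strap clamp, and keep pushing until it jams tight, so that the strap's nose presses firmly on the gold yo-yo; about 15 N of steady push on the wedge is right, and more than 20 N would dent the yo-yo. Let go and leave the wedge jammed there, and do not disturb the yo-yo or the other things on the bench.

Things in the scene. Friction and masses are not known exactly. Their poses are not given: they have to be found in the camera images.
- wedge: Wooden wedge lying flat, 30 mm wide (y), about 60 g. Origin on its underside (on the bench) below the middle of the gripping block, an upright block 26 mm long (x), 30 mm wide, 34 mm high at the thick end. From x = 13 mm a ramp runs along +x to the tip at x = 123 mm, its top falling evenly from 24 to 4 mm. Friction of everything is about 0.6, varying by a fifth.
- wedge_tip (a point): Middle of the wedge's thin edge, on the underside, 123 mm along +x from the wedge's origin.
- jig: Aluminium bearing jig fixed to the bench. Origin on the bench under the strap's pivot; z up; +x points from the strap's tail to its nose: the way to push the wedge. Base plate 90 mm wide, 10 mm thick, from x = -10 to 140 mm; the bench before it, also under the tail, is bare. Pivot 40 mm high between cheeks 55 mm high; the yo-yo lies at x = 68 mm between four dowels.
- strap: Steel strap clamp of the jig, a rocker 26 mm wide. Origin on its pivot, axes as the jig's at rest. Its tail reaches out low at -x (arm 21 to 31 mm over the bench) and ends in the lip; its nose reaches over the yo-yo at +x (arm top 85 mm, screw head 117 mm high). A light return spring holds the tail down (about 2 N at the lip). Lifting the lip presses the nose down with 1.6 times the force.
- strap_nose (a point): Underside of the nose's rubber-footed screw, 68 mm from the pivot; built point, not the foot's true height: the screw is set anew each time, the foot 1 to 6 mm above the yo-yo. So the lip rises freely 1.6 to 10 mm, dragging on the wedge with 2 to 6 N, before the nose bites and the push climbs steadily. It bites with the wedge tip 35 to 88 mm past the lip; only force tells.
- strap_lip (a point): Middle of the lowest line of the tail lip, a round bar 12 mm thick and 50 mm long across (along the jig's y), at x = -110 mm of the jig, 9 mm above the bench at rest; the 4 mm thin end of the wedge fits under it.
- yoyo: Gold yo-yo lying flat in the jig's nest, 56 mm wide, 42 mm high, loose; origin at the centre of its underside, 10 mm above the bench. Not to be handled.
- spacer: bystander: plain wooden block 120 x 30 x 24 mm, same wood as the wedge but a straight box without ramp; leave alone
- key_cup: bystander: tin cup 64 mm wide, 70 mm high, with steel hex keys standing out of it to 115 mm; leave alone
- spare_yoyo: bystander: silver yo-yo lying flat, 56 mm wide, 42 mm high; leave alone
- bearing_jar: bystander: glass jar 48 mm wide, 55 mm high; leave alone
- top: bystander: orange spinning top 54 mm wide, 45 mm high, standing on its flat face point up; leave alone
- axle: bystander: brass axle 44 mm long, 10 mm thick, lying; leave alone
- grip_pad: bystander: green grip pad 90 x 70 x 4 mm; leave alone
Things that resemble listed ones, but are neither listed nor needed, are in the scene too. What is shaped like the wedge but blue or green is not meant.

How it is judged (in metres and radians):
On the way, in this order (a step that is already met when the one before it is completed fails the run):
1. the wedge lies flat with its tip at least 12 mm under the tail lip, within 18 mm of its middle, before the nose presses on the yo-yo (x of wedge_tip in the frame of jig above -0.098 m and y of wedge_tip in the frame of jig between -0.018 and 0.018 m and angle between wedge's own z axis and vertical below 0.09 rad and contact force between strap and yoyo below 1 N), for 0.05 s.
2. the wedge is jammed: the nose presses on the yo-yo with more than 5 N (x of wedge_tip in the frame of jig above -0.098 m and y of wedge_tip in the frame of jig between -0.018 and 0.018 m and angle between wedge's own z axis and vertical below 0.09 rad and contact force between strap and yoyo above 5 N), for 0.2 s.
At the end, for the whole second after the job is handed in: The wedge rests flat (within 5 degrees), thin end under the tail lip within 18 mm of its middle and within 17 degrees of square, let go and at rest, and by itself keeps the strap's nose pressed on the yo-yo with 5 to 28 N; the yo-yo still lies in its nest (moved under 8 mm) (all of step 2 and contact force between strap and yoyo below 28 N and contact force between wedge and strap above 3 N and angle between the x axis of wedge and the x axis of jig, either way round below 0.3 rad and linear speed of wedge below 0.01 m/s and angle between yoyo's own z axis and vertical below 0.1 rad and distance of yoyo from where it was at the start of the episode below 0.008 m); the robot touches nothing.
It fails at once if the nose presses on the yo-yo with more than 28 N (contact force between strap and yoyo above 28 N).
It fails at once if a bystander is moved by more than 20 mm (distance of any of spacer, key_cup, spare_yoyo, bearing_jar, top, axle, grip_pad from where it was at the start of the episode above 0.02 m).
It also fails if it takes over 56 s, if anything falls off the work surface, if the arm or the gripper's body presses on something with over 40 N, if the wrist force passes 120 N, or if a joint passes its speed limit or range.

## Working session

There is one attempt and no reset: what is moved stays moved. The work goes in short steps, Python scripts to look and compute and a tool call to move; the robot and the scene stay as the last step left them, time stands still between calls to the robot, and variables do not carry over. Pictures are saved under pics/ and viewed, at most 10 in all, crops included, and the job is handed in when it is done.

Besides the shell and the picture viewer there is one more tool, called after "Request:" as name([rows], argument=value, ...), one row to a line, values as JSON. servo_tool: Moves the arm, as the interface text tells. Its arguments: {"type":"object","properties":{"steps":{"type":"array"},"grip_force":{"type":"number"}},"required":["steps"]}

```bash
mkdir -p pics
cat > h.py <<'E'
import numpy as np, cv2
from rig import sensors, vision, ticket, r
def K(p):
    f=240/np.tan(np.radians(p['fov_y'])/2)
    return np.array([[f,0,p['cx']],[0,f,p['cy']],[0,0,1.]])
def ray(p,uv):
    q=cv2.undistortPoints(np.array(uv,float).reshape(-1,1,2),K(p),np.array(p['D'],float)).reshape(-1,2)
    d=np.c_[q,np.ones(len(q))]@np.array(p['orientation'],float).reshape(3,3).T
    return np.array(p['eye'],float),d
def onz(p,uv,z):
    e,d=ray(p,uv); return e+d*((z-e[2])/d[:,2])[:,None]
def proj(p,X):
    R=np.array(p['orientation'],float).reshape(3,3)
    q=(np.array(X,float).reshape(-1,3)-np.array(p['eye']))@R
    return cv2.projectPoints(q,np.zeros(3),np.zeros(3),K(p),np.array(p['D'],float))[0].reshape(-1,2)
def tri(p1,a,p2,b):
    e1,d1=ray(p1,a);e2,d2=ray(p2,b);d1=d1[0]/np.linalg.norm(d1[0]);d2=d2[0]/np.linalg.norm(d2[0])
    s=np.linalg.lstsq(np.c_[d1,-d2],e2-e1,rcond=None)[0]
    A=e1+s[0]*d1;B=e2+s[1]*d2
    return (A+B)/2,np.linalg.norm(A-B)
E
python3 - <<'E'
from h import *
import json
for n in ['scene','side']:
    im=vision.grab_frame(n);p=vision.camera_params(n)
    cv2.imwrite(f'pics/{n}0.png',im[:,:,::-1]);print(n,p)
print(sensors.sense())
E
```

```text
scene {'fov_y': 47.042541386262215, 'cx': 319.3882964586448, 'cy': 240.584609950624, 'D': array([-0.10647058,  0.        ,  0.        ,  0.        ,  0.        ]), 'eye': array([1357.02606952,  322.94569852, 1023.64359914]), 'orientation': array([[-0.33893707,  0.67244018, -0.65798622],
       [ 0.94066438,  0.25448143, -0.22447657],
       [ 0.01649821, -0.69502763, -0.71879371]])}
side {'fov_y': 49.23309887139145, 'cx': 317.9001454610191, 'cy': 233.2422562975648, 'D': array([-0.06969601,  0.        ,  0.        ,  0.        ,  0.        ]), 'eye': array([-142.37453177, -699.74082928,  869.40885901]), 'orientation': array([[ 0.7710739 , -0.40654857,  0.49006459],
       [-0.63658485, -0.50948631,  0.57895028],
       [ 0.01430979, -0.75838114, -0.65165426]])}
{'t': 0.1, 'joint_pos': array([ 6.44557321e+01,  7.23911764e+00, -2.31906505e+00,  8.05230542e+01,
       -9.21913797e-04,  8.99997450e+01]), 'qd': array([-0.04566854, -0.07291753,  0.05290602,  0.02802586, -0.00279146,
       -0.05629605]), 'tau': array([-8.71757875e-04, -4.36901629e+01,  3.53607023e+01,  1.36151470e-02,
        4.45327180e-05,  1.24262993e-05]), 'tcp_pos': array([226.23800287, 473.36522409, 230.60680438]), 'tcp_rot': array([[-9.02254322e-01,  4.31203874e-01, -5.96871520e-04],
       [ 4.31204287e-01,  9.02253406e-01, -1.28619778e-03],
       [-1.60841041e-05, -1.41785106e-03, -9.99998995e-01]]), 'ft_force': array([ 0.56979148, -0.09552456, -0.01481368]), 'ft_torque': array([0.02587905, 0.03511516, 0.026839  ]), 'grasp_force': 0.0, 'opening': 85.35413960589973}
```

View pics/scene0.png

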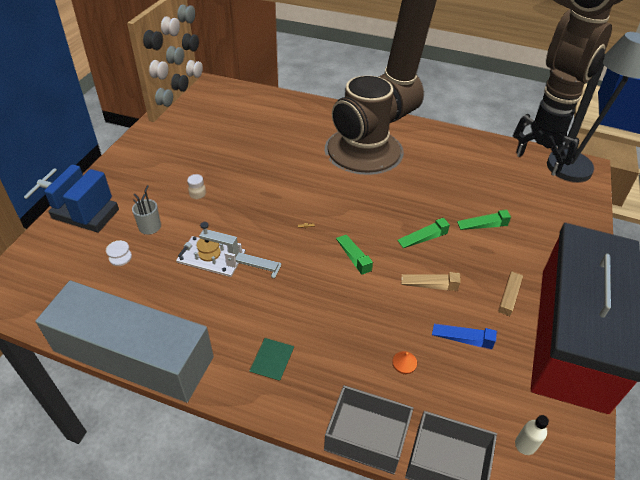

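View pics/side0.png

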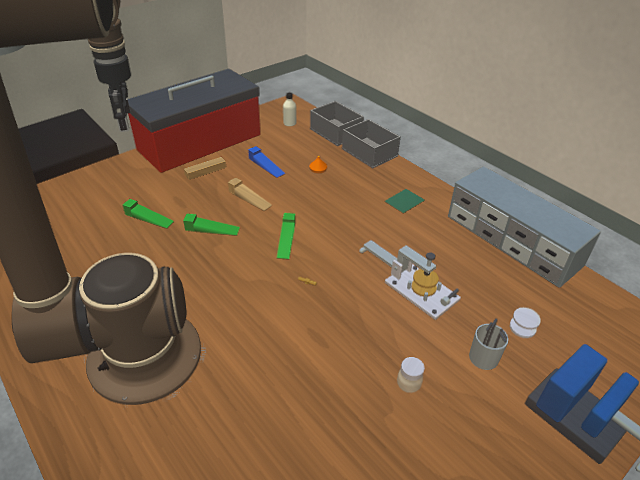

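The scene view shows the wooden wedge at (430,282), with its block at (454,281) and tip at (402,280). The plain spacer is at (511,293), the blue wedge at (465,335), and green wedges at (424,234), (484,221) and (355,253). The jig is at (212,255) with its lip near (277,268). The only wood-coloured piece with a ramp and an upright block is the one at (430,282), so I'll confirm it enlarged.

Run:
```python
from h import *
a=cv2.imread('pics/scene0.png');b=cv2.imread('pics/side0.png')
z=lambda i,x,y:cv2.resize(i[y:y+60,x:x+80],(400,300),interpolation=cv2.INTER_CUBIC)
c=np.vstack([np.hstack([z(a,390,255),z(b,210,165)]),np.hstack([z(a,215,225),z(b,345,225)])])
cv2.imwrite('pics/crop1.png',c)
# wood masks
for n,i,x0,y0,x1,y1 in [('scene',a,390,262,470,300),('side',b,220,172,278,216)]:
    h=cv2.cvtColor(i,cv2.COLOR_BGR2HSV)
    print(n,'wedge',h[282,425] if n=='scene' else h[195,250],'bench',h[300,425] if n=='scene' else h[215,250])
for n in('scene','side'):
    p=vision.camera_params(n)
    uv=[[402,280],[458,282]] if n=='scene' else [[270,208],[232,190]]
    print(onz(p,uv,0)); 
p=vision.camera_params('scene');q=vision.camera_params('side')
```

```text
scene wedge [ 18  98 208] bench [ 12 145 158]
side wedge [ 18 112 185] bench [ 14 148 155]
[[ 4.74256656e+02  2.36255170e+02 -1.13686838e-13]
 [ 4.32473468e+02  3.66998858e+02  0.00000000e+00]]
[[476.97822178 233.68652716   0.        ]
 [441.33314369 367.4459464    0.        ]]
```

View pics/crop1.png

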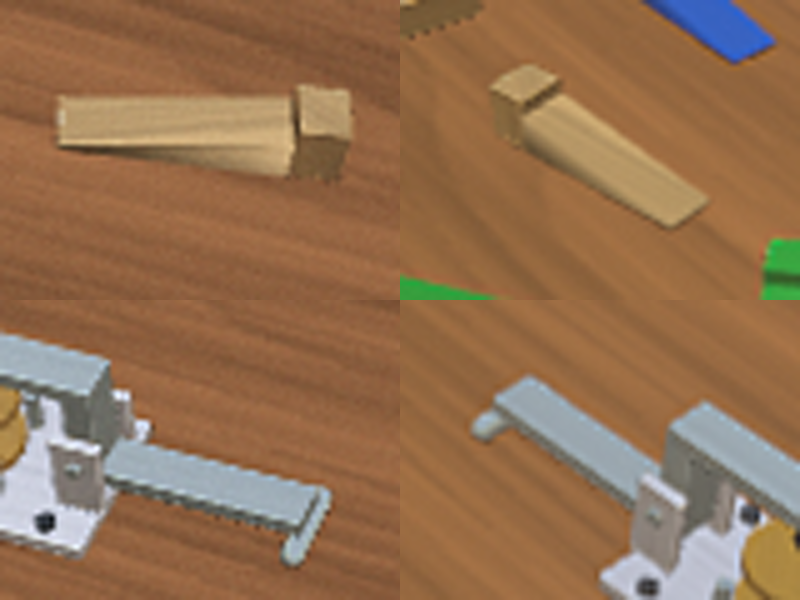

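The crop confirms it: upright block at the scene's right end (450–460, 272–291), and the ramp falls to the thin tip at (401,274)–(401,284). The lip bar runs from (280,263) to (273,277) in the scene view.

Run:
```python
from h import *
p=vision.camera_params('scene');q=vision.camera_params('side')
np.set_printoptions(precision=1,suppress=True)
print('tip sc',onz(p,[[401.4,274.4]],4),onz(p,[[401.4,284.4]],2),'side',onz(q,[[271.6,205]],4),onz(q,[[263.6,210.4]],4))
b1=onz(p,[[450,272.4],[459.4,273],[460.4,281.8],[450.4,282.6]],34);b2=onz(q,[[228.4,183.4],[236,178],[242,180.4],[234.4,186.4]],34)
print(b1,b1.mean(0));print(b2,b2.mean(0))
print('lip',onz(p,[[279.4,263.6],[273.6,276.6]],15), onz(q,[[362,251.4]],15))
print('arm',onz(p,[[236,321-60],[274.4,270.4],[238.6,253.6],[279,262.4]],31))
print('arm side',onz(q,[[365,244.5],[371,240],[391,266],[398,260]],31))
for n,c in(('scene',p),('side',q)):
    im=cv2.imread(f'pics/{n}0.png');h=cv2.cvtColor(im,cv2.COLOR_BGR2HSV)
    m=cv2.inRange(h,(18,110,90),(26,255,255))
    k,l,s,ce=cv2.connectedComponentsWithStats(m)
    for i in range(1,k):
        if s[i,4]>60: print(n,s[i],ce[i],onz(c,[ce[i]],35))
# obstacles at ground
print('green near',onz(p,[[340,238],[366,272],[372,262]],0),'axle',onz(p,[[306,225]],5),'pad',onz(p,[[272,358]],4),'spacer',onz(p,[[511,293]],24))
```

```text
tip sc [[460.8 230.9   4. ]] [[490.  238.4   2. ]] side [[485.2 237.4   4. ]] [[454.7 231.5   4. ]]
[[440.1 342.   34. ]
 [434.  363.8  34. ]
 [460.6 370.8  34. ]
 [471.3 348.8  34. ]] [451.5 356.4  34. ]
[[427.4 358.1  34. ]
 [457.8 367.   34. ]
 [464.5 346.8  34. ]
 [432.6 335.8  34. ]] [445.6 351.9  34. ]
lip [[541.9 -57.   15. ]
 [585.2 -53.9  15. ]] [[540.5 -58.8  15. ]]
arm [[ 584.2 -152.3   31. ]
 [ 579.   -53.7   31. ]
 [ 560.  -156.9   31. ]
 [ 551.6  -53.3   31. ]]
arm side [[ 550.2  -57.5   31. ]
 [ 572.9  -54.7   31. ]
 [ 546.  -148.9   31. ]
 [ 573.1 -145.1   31. ]]
scene [197 239  23  21 328] [207.6 248.9] [[ 576.1 -233.1   35. ]]
side [184 158  39  17 179] [203.2 165.1] [[418.6 479.8  35. ]]
side [234 184  37  26 386] [251.4 196.8] [[441.5 266.3  35. ]]
side [412 269  27  27 512] [424.6 282.2] [[ 564.2 -235.    35. ]]
side [298 277  19   8  71] [307.2 280.5] [[364.4 -67.5  35. ]]
green near [[392.2  50.2   0. ]
 [480.4 146.7   0. ]
 [443.5 151.4   0. ]] axle [[383.2 -47.7   5. ]] pad [[788.4  28.1   4. ]] spacer [[443.7 491.7  24. ]]
```

Request:
servo_tool([
  {"xyz": [37, -20, 0], "twist": -0.153, "fingers": 0},
  {"xyz": [37, -20, 0], "twist": -0.153, "fingers": 0},
  {"xyz": [37, -20, 0], "twist": -0.153, "fingers": 0.2},
  {"xyz": [37, -20, 0], "twist": -0.153, "fingers": 0.4},
  {"xyz": [37, -20, 0], "twist": -0.153, "fingers": 0.4},
  {"xyz": [36, -19, 0], "twist": -0.153, "fingers": 0.4},
  {"xyz": [0, 0, 0], "twist": 0, "fingers": 0.4},
  {"xyz": [0, 0, 0], "twist": 0, "fingers": 0.4},
], grip_force=50)

```text
t: 1.1
tcp_pos: [447.0, 354.6, 230.9]
tcp_rot: [[-0.206, 0.979, -0.001], [0.979, 0.206, -0.0], [-0.0, -0.001, -1.0]]
ft_force: [-0.1, -0.3, -0.7]
opening: 51.3
grasp_force: 0.0
```

Run:
```python
from h import *
p=vision.camera_params('wrist');im=vision.grab_frame('wrist')
cv2.imwrite('pics/w1.png',im[:,:,::-1]);np.save('w1.npy',p,allow_pickle=True)
s=sensors.sense();print(p,s['tcp_pos'],s['tcp_rot'],s['opening'])
print(proj(p,[[447,354,34],[472.5,234.5,4]]))
```

```text
{'fov_y': 58.18097550804022, 'cx': 323.98924505301403, 'cy': 228.4288166598969, 'D': array([-0.07795923,  0.        ,  0.        ,  0.        ,  0.        ]), 'eye': array([430.06256514, 436.90129946, 374.13173392]), 'orientation': array([[ 0.97872694,  0.19446405,  0.06540118],
       [ 0.20515541, -0.92419786, -0.32213285],
       [-0.00219963,  0.3286975 , -0.9444327 ]])} [446.70029692 354.87898766 231.05198826] [[-2.06832266e-01  9.78376120e-01 -7.61999250e-04]
 [ 9.78376416e-01  2.06832161e-01 -2.14968129e-04]
 [-5.27137323e-05 -7.89984440e-04 -9.99999687e-01]] 51.213959950602295
[[324.38153883 189.04409056]
 [324.83958453 304.33256453]]
```

View pics/w1.png

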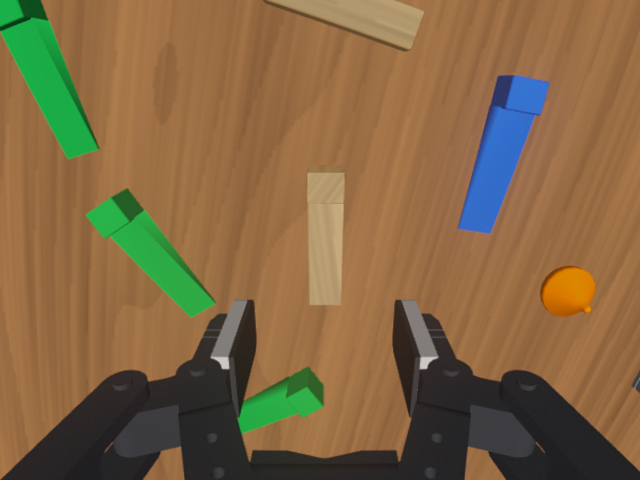

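The wrist view shows the wedge right side up, with block top corners (307,173), (344,173), (344,203) and (307,203) and the tip edge at (309,304)–(341,305). The nearest neighbour, a green wedge at (195,310), is clear of the fingers.

Run:
```python
from h import *
np.set_printoptions(precision=1,suppress=True)
p=np.load('w1.npy',allow_pickle=True).item()
b=onz(p,[[307,173],[344,173],[344,203.5],[307,203.5]],34);t=onz(p,[[309,304.5],[341,305]],4)
print(b,b.mean(0),t,t.mean(0))
d=t.mean(0)-b.mean(0);print(np.linalg.norm(d[:2]),np.degrees(np.arctan2(d[1],d[0])))
```

```text
[[430.7 364.1  34. ]
 [459.7 370.1  34. ]
 [465.2 345.4  34. ]
 [435.6 339.2  34. ]] [447.8 354.7  34. ] [[457.5 231.1   4. ]
 [488.  237.    4. ]] [472.8 234.1   4. ]
123.18228949346434 -78.30286348079963
```

Request:
servo_tool([
  {"xyz": [1, 0, -40], "twist": 0, "fingers": 0.4},
  {"xyz": [0, 0, -45], "twist": 0, "fingers": 0.4},
  {"xyz": [0, 0, -45], "twist": 0, "fingers": 0.4},
  {"xyz": [0, 0, -45], "twist": 0, "fingers": 0.4},
  {"xyz": [0, 0, -30], "twist": 0, "fingers": 0.4},
  {"xyz": [0, 0, -15], "twist": 0, "fingers": 0.4},
  {"xyz": [0, 0, -7], "twist": 0, "fingers": 0.4},
  {"xyz": [0, 0, 0], "twist": 0, "fingers": 0.4},
  {"xyz": [0, 0, 0], "twist": 0, "fingers": 0.7},
  {"xyz": [0, 0, 0], "twist": 0, "fingers": 0.9},
  {"xyz": [0, 0, 0], "twist": 0, "fingers": 0.9},
  {"xyz": [0, 0, 0], "twist": 0, "fingers": 0.9},
])

```text
t: 2.65
tcp_pos: [449.2, 355.4, 5.7]
tcp_rot: [[-0.206, 0.979, 0.002], [0.979, 0.206, 0.002], [0.001, 0.002, -1.0]]
ft_force: [-0.6, -0.2, 5.8]
opening: 29.3
grasp_force: 50.4
```

Request:
servo_tool([
  {"xyz": [0, 0, 20], "twist": 0, "fingers": 0.9},
  {"xyz": [0, 0, 45], "twist": 0, "fingers": 0.9},
  {"xyz": [0, 0, 50], "twist": 0, "fingers": 0.9},
  {"xyz": [10, -20, 50], "twist": 0, "fingers": 0.9},
  {"xyz": [20, -40, 35], "twist": -0.04, "fingers": 0.9},
  {"xyz": [20, -50, 0], "twist": -0.04, "fingers": 0.9},
  {"xyz": [15, -50, 0], "twist": -0.04, "fingers": 0.9},
  {"xyz": [15, -50, 0], "twist": -0.04, "fingers": 0.9},
  {"xyz": [15, -50, 0], "twist": 0, "fingers": 0.9},
  {"xyz": [10, -50, 0], "twist": 0, "fingers": 0.9},
  {"xyz": [10, -50, 0], "twist": 0, "fingers": 0.9},
  {"xyz": [0, -50, 0], "twist": 0, "fingers": 0.9},
])

```text
t: 4.15
tcp_pos: [563.7, -57.2, 204.1]
tcp_rot: [[-0.047, 0.999, 0.0], [0.999, 0.047, -0.0], [-0.0, 0.0, -1.0]]
ft_force: [-0.2, 0.5, -1.2]
opening: 29.7
grasp_force: 49.5
```

Request:
servo_tool([
  {"xyz": [0, -40, 0], "twist": 0, "fingers": 0.9},
  {"xyz": [0, -14, 0], "twist": 0, "fingers": 0.9},
  {"xyz": [0, 0, 0], "twist": 0, "fingers": 0.9},
  {"xyz": [0, 0, 0], "twist": 0, "fingers": 0.9},
])

```text
t: 4.65
tcp_pos: [563.4, -108.2, 204.3]
tcp_rot: [[-0.048, 0.999, -0.0], [0.999, 0.048, 0.0], [0.0, -0.0, -1.0]]
ft_force: [-1.0, 0.3, -1.3]
opening: 29.2
grasp_force: 49.5
```

Run:
```python
from h import *
p=vision.camera_params('wrist');im=vision.grab_frame('wrist')
cv2.imwrite('pics/w2.png',im[:,:,::-1]);np.save('w2.npy',p,allow_pickle=True)
s=sensors.sense();print(s['tcp_pos'],s['tcp_rot'],s['opening'],s['ft_force'])
```

```text
[ 563.41697407 -108.06927383  204.3620743 ] [[-4.85289587e-02  9.98821776e-01  2.67144373e-05]
 [ 9.98821715e-01  4.85289463e-02  3.50972413e-04]
 [ 3.49262465e-04  4.37152857e-05 -9.99999938e-01]] 29.358587041448864 [ 0.40701042  0.79091346 -0.55564995]
```

View pics/w2.png

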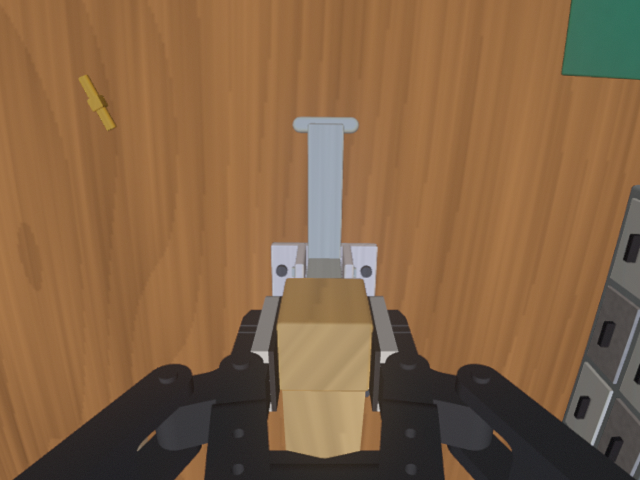

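The wrist view shows the lip bar from (294,124) to (357,124.5), the base plate's rear edge from (272,244) to (377,244), and the wedge held square between the pads at (325,355).

Run:
```python
from h import *
np.set_printoptions(precision=1,suppress=True)
p=np.load('w2.npy',allow_pickle=True).item()
l=onz(p,[[293.5,124.3],[357.5,124.6]],15);b=onz(p,[[272,244],[377,244]],10)
a=onz(p,[[309,135],[307,257],[343.5,135],[341.5,257]],31)
for n,x in(('lip',l),('base',b),('armL',a[:2]),('armR',a[2:])):
    d=x[1]-x[0];print(n,x,x.mean(0),np.linalg.norm(d),np.degrees(np.arctan2(d[1],d[0])))
c=b.mean(0)-l.mean(0);print(np.linalg.norm(c[:2]),np.degrees(np.arctan2(c[1],c[0])))
```

```text
lip [[537.8 -57.6  15. ]
 [586.2 -55.5  15. ]] [562.  -56.5  15. ] 48.43704890314114 2.4435170079892794
base [[ 521.9 -157.4   10. ]
 [ 610.  -153.3   10. ]] [ 565.9 -155.3   10. ] 88.2300425171505 2.716405973815404
armL [[ 550.3  -63.1   31. ]
 [ 552.2 -158.9   31. ]] [ 551.2 -111.    31. ] 95.85126992261472 -88.88841904207035
armR [[ 575.3  -61.9   31. ]
 [ 579.6 -157.6   31. ]] [ 577.4 -109.8   31. ] 95.81120233667372 -87.43411955812975
98.90016708576735 -87.72488833240351
```

Request:
servo_tool([
  {"xyz": [-1, 30, 0], "twist": -0.007, "fingers": 0.9},
  {"xyz": [-2, 45, 0], "twist": 0, "fingers": 0.9},
  {"xyz": [-2, 45, 0], "twist": 0, "fingers": 0.9},
  {"xyz": [-2, 45, -10], "twist": 0, "fingers": 0.9},
  {"xyz": [0, 35, -40], "twist": 0, "fingers": 0.9},
  {"xyz": [0, 0, -50], "twist": 0, "fingers": 0.9},
  {"xyz": [0, 0, -50], "twist": 0, "fingers": 0.9},
  {"xyz": [0, 0, -30], "twist": 0, "fingers": 0.9},
  {"xyz": [0, 0, -10], "twist": 0, "fingers": 0.9},
  {"xyz": [0, 0, -6], "twist": 0, "fingers": 0.9},
  {"xyz": [0, 0, 0], "twist": 0, "fingers": 0.9},
  {"xyz": [0, 0, 0], "twist": 0, "fingers": 0.9},
])

```text
t: 6.2
tcp_pos: [557.3, 90.8, 9.6]
tcp_rot: [[-0.04, 0.999, 0.002], [0.999, 0.04, 0.0], [0.0, 0.002, -1.0]]
ft_force: [-0.1, -0.4, -1.0]
opening: 29.7
grasp_force: 49.5
```

Request:
servo_tool([
  {"xyz": [-1, 0, -1.5], "twist": 0, "fingers": 0.9},
  {"xyz": [0, 0, -1.5], "twist": 0, "fingers": 0.9},
  {"xyz": [0, 0, 0], "twist": 0, "fingers": 0.9},
  {"xyz": [0, 0, 0], "twist": 0, "fingers": 0.9},
])

```text
t: 6.7
tcp_pos: [555.5, 90.6, 5.7]
tcp_rot: [[-0.04, 0.999, 0.0], [0.999, 0.04, 0.0], [0.0, 0.0, -1.0]]
ft_force: [-1.5, -0.1, 5.2]
opening: 29.1
grasp_force: 50.1
```

Request:
servo_tool([
  {"xyz": [0, 0, -1], "twist": 0, "fingers": 0.9},
  {"xyz": [0, 0, 0], "twist": 0, "fingers": 0.9},
  {"xyz": [0, 0, 0], "twist": 0, "fingers": 0.9},
])

```text
t: 7.08
tcp_pos: [555.6, 90.6, 5.7]
tcp_rot: [[-0.04, 0.999, 0.001], [0.999, 0.04, -0.0], [-0.0, 0.001, -1.0]]
ft_force: [-4.6, -1.0, 11.9]
opening: 29.3
grasp_force: 51.3
```

Request:
servo_tool([
  {"xyz": [0, 0, 1], "twist": 0, "fingers": 0.9},
  {"xyz": [0.1, -3, 0], "twist": 0, "fingers": 0.9},
  {"xyz": [0.1, -3, 0], "twist": 0, "fingers": 0.9},
  {"xyz": [0.1, -3, 0], "twist": 0, "fingers": 0.9},
  {"xyz": [0.1, -3, 0], "twist": 0, "fingers": 0.9},
  {"xyz": [0.1, -3, 0], "twist": 0, "fingers": 0.9},
  {"xyz": [0.1, -3, 0], "twist": 0, "fingers": 0.9},
])

```text
t: 7.95
tcp_pos: [556.6, 73.2, 5.7]
tcp_rot: [[-0.04, 0.999, 0.001], [0.999, 0.04, 0.002], [0.002, 0.001, -1.0]]
ft_force: [-0.5, 4.7, 6.2]
opening: 29.3
grasp_force: 50.4
```

Request:
servo_tool([
  {"xyz": [0.1, -3, 0], "twist": 0, "fingers": 0.9},
  {"xyz": [0.1, -3, 0], "twist": 0, "fingers": 0.9},
  {"xyz": [0.1, -3, 0], "twist": 0, "fingers": 0.9},
  {"xyz": [0.1, -3, 0], "twist": 0, "fingers": 0.9},
  {"xyz": [0.1, -3, 0], "twist": 0, "fingers": 0.9},
  {"xyz": [0.1, -3, 0], "twist": 0, "fingers": 0.9},
  {"xyz": [0.1, -3, 0], "twist": 0, "fingers": 0.9},
])

```text
t: 8.82
tcp_pos: [557.3, 52.2, 5.7]
tcp_rot: [[-0.04, 0.999, 0.001], [0.999, 0.04, 0.002], [0.002, 0.001, -1.0]]
ft_force: [-0.0, 4.2, 4.7]
opening: 29.1
grasp_force: 50.4
```

Run:
```python
from h import *
c=[]
for n,x,y,w in (('scene',200,215,120),('side',320,215,120)):
    im=vision.grab_frame(n)[:,:,::-1];cv2.imwrite(f'pics/{n}1.png',im)
    c.append(cv2.resize(im[y:y+90,x:x+120],(400,300),interpolation=cv2.INTER_CUBIC))
cv2.imwrite('pics/crop2.png',np.hstack(c));print(sensors.sense()['ft_force'])
```

```text
[-1.01582148  2.40276375  5.32250343]
```

View pics/crop2.png

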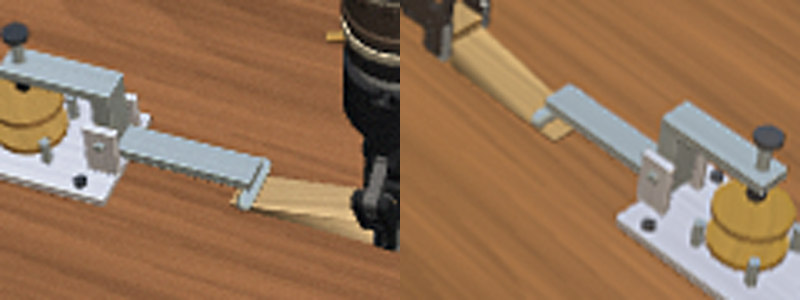

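The tip is 14 mm under the lip: the side crop shows it emerging at (565,133), centred. I'll advance to just short of the earliest bite.

Request:
servo_tool([
  {"xyz": [0.1, -2, 0.4], "twist": 0, "fingers": 0.9},
  {"xyz": [0.1, -3, 0], "twist": 0, "fingers": 0.9},
  {"xyz": [0.1, -3, 0], "twist": 0, "fingers": 0.9},
  {"xyz": [0.1, -3, 0], "twist": 0, "fingers": 0.9},
  {"xyz": [0.1, -3, 0], "twist": 0, "fingers": 0.9},
  {"xyz": [0.1, -3, 0], "twist": 0, "fingers": 0.9},
  {"xyz": [0.1, -2, 0], "twist": 0, "fingers": 0.9},
])

```text
t: 9.8
tcp_pos: [557.3, 33.4, 5.7]
tcp_rot: [[-0.041, 0.999, -0.0], [0.999, 0.041, 0.002], [0.002, -0.0, -1.0]]
ft_force: [-0.1, 7.0, 4.0]
opening: 29.0
grasp_force: 50.2
```

Request:
servo_tool([
  {"xyz": [0.1, -2, 0], "twist": 0, "fingers": 0.9},
  {"xyz": [0.1, -2, 0], "twist": 0, "fingers": 0.9},
  {"xyz": [0, -0.5, 0], "twist": 0, "fingers": 0.9},
])

```text
t: 10.18
tcp_pos: [557.5, 29.0, 5.8]
tcp_rot: [[-0.041, 0.999, -0.0], [0.999, 0.041, 0.002], [0.002, 0.0, -1.0]]
ft_force: [0.6, 7.3, 4.0]
opening: 29.3
grasp_force: 50.2
```

Request:
servo_tool([
  {"xyz": [0.1, -2, 0], "twist": 0, "fingers": 0.9},
  {"xyz": [0.1, -2, 0], "twist": 0, "fingers": 0.9},
  {"xyz": [0, -0.5, 0], "twist": 0, "fingers": 0.9},
])

```text
t: 10.55
tcp_pos: [557.7, 24.5, 5.7]
tcp_rot: [[-0.041, 0.999, -0.0], [0.999, 0.041, 0.002], [0.002, 0.0, -1.0]]
ft_force: [-1.7, 7.2, 4.8]
opening: 29.2
grasp_force: 50.2
```

Request:
servo_tool([
  {"xyz": [0.1, -2, 0], "twist": 0, "fingers": 0.9},
  {"xyz": [0.1, -2, 0], "twist": 0, "fingers": 0.9},
  {"xyz": [0, -0.5, 0], "twist": 0, "fingers": 0.9},
])

```text
t: 10.92
tcp_pos: [557.9, 20.0, 5.7]
tcp_rot: [[-0.041, 0.999, -0.0], [0.999, 0.041, 0.002], [0.002, 0.0, -1.0]]
ft_force: [-0.5, 6.7, 4.4]
opening: 29.0
grasp_force: 50.2
```

Request:
servo_tool([
  {"xyz": [0.1, -2, 0], "twist": 0, "fingers": 0.9},
  {"xyz": [0.1, -1, 0], "twist": 0, "fingers": 0.9},
  {"xyz": [0, -0.5, 0], "twist": 0, "fingers": 0.9},
])

```text
t: 11.3
tcp_pos: [558.1, 16.6, 5.7]
tcp_rot: [[-0.041, 0.999, -0.0], [0.999, 0.041, 0.002], [0.002, -0.0, -1.0]]
ft_force: [-0.3, 8.0, 4.4]
opening: 29.1
grasp_force: 50.2
```

Request:
servo_tool([
  {"xyz": [0.1, -2, 0], "twist": 0, "fingers": 0.9},
  {"xyz": [0, -1, 0], "twist": 0, "fingers": 0.9},
  {"xyz": [0, -0.5, 0], "twist": 0, "fingers": 0.9},
])

```text
t: 11.68
tcp_pos: [558.2, 13.1, 5.7]
tcp_rot: [[-0.041, 0.999, -0.0], [0.999, 0.041, 0.002], [0.002, 0.0, -1.0]]
ft_force: [0.5, 7.4, 4.5]
opening: 29.6
grasp_force: 50.2
```

Request:
servo_tool([
  {"xyz": [0.1, -2, 0], "twist": 0, "fingers": 0.9},
  {"xyz": [0, -1, 0], "twist": 0, "fingers": 0.9},
  {"xyz": [0, -0.5, 0], "twist": 0, "fingers": 0.9},
])

```text
t: 12.05
tcp_pos: [558.3, 10.1, 5.8]
tcp_rot: [[-0.041, 0.999, -0.0], [0.999, 0.041, 0.003], [0.003, 0.0, -1.0]]
ft_force: [-0.7, 9.5, 4.5]
opening: 29.1
grasp_force: 50.2
```

Request:
servo_tool([
  {"xyz": [0, 0, 0], "twist": 0, "fingers": 0.9},
])

```text
t: 12.18
tcp_pos: [558.3, 10.1, 5.8]
tcp_rot: [[-0.041, 0.999, -0.0], [0.999, 0.041, 0.003], [0.003, 0.0, -1.0]]
ft_force: [0.0, 9.0, 4.1]
opening: 29.6
grasp_force: 50.2
```

Request:
servo_tool([
  {"xyz": [0, -0.5, 0], "twist": 0, "fingers": 0.9},
  {"xyz": [0, -0.5, 0], "twist": 0, "fingers": 0.9},
])

```text
t: 12.42
tcp_pos: [558.3, 9.5, 5.7]
tcp_rot: [[-0.041, 0.999, -0.0], [0.999, 0.041, 0.004], [0.004, 0.0, -1.0]]
ft_force: [-0.9, 11.7, 4.6]
opening: 29.4
grasp_force: 50.2
```

Request:
servo_tool([
  {"xyz": [0, -0.5, 0], "twist": 0, "fingers": 0.9},
  {"xyz": [0, -0.3, 0], "twist": 0, "fingers": 0.9},
  {"xyz": [0, 0, 0], "twist": 0, "fingers": 0.9},
])

```text
t: 12.8
tcp_pos: [558.3, 9.0, 5.7]
tcp_rot: [[-0.041, 0.999, -0.0], [0.999, 0.041, 0.005], [0.005, 0.0, -1.0]]
ft_force: [-0.5, 11.9, 4.0]
opening: 29.7
grasp_force: 50.2
```

Request:
servo_tool([
  {"xyz": [0, -0.5, 0], "twist": 0, "fingers": 0.9},
  {"xyz": [0, 0, 0], "twist": 0, "fingers": 0.9},
])

```text
t: 13.05
tcp_pos: [558.3, 8.7, 5.7]
tcp_rot: [[-0.042, 0.999, -0.0], [0.999, 0.042, 0.005], [0.005, 0.0, -1.0]]
ft_force: [-0.2, 13.8, 4.4]
opening: 29.2
grasp_force: 50.2
```

Request:
servo_tool([
  {"xyz": [0, -0.5, 0], "twist": 0, "fingers": 0.9},
  {"xyz": [0, 0, 0], "twist": 0, "fingers": 0.9},
])

```text
t: 13.3
tcp_pos: [558.3, 8.5, 5.8]
tcp_rot: [[-0.042, 0.999, -0.0], [0.999, 0.042, 0.006], [0.006, 0.0, -1.0]]
ft_force: [-0.2, 13.3, 4.7]
opening: 29.3
grasp_force: 50.3
```

Request:
servo_tool([
  {"xyz": [0, -0.5, 0], "twist": 0, "fingers": 0.9},
  {"xyz": [0, 0, 0], "twist": 0, "fingers": 0.9},
])

```text
t: 13.55
tcp_pos: [558.2, 8.2, 5.7]
tcp_rot: [[-0.042, 0.999, -0.0], [0.999, 0.042, 0.006], [0.006, 0.0, -1.0]]
ft_force: [-0.3, 14.8, 4.1]
opening: 29.1
grasp_force: 50.3
```

Request:
servo_tool([
  {"xyz": [0, -0.5, 0], "twist": 0, "fingers": 0.9},
  {"xyz": [0, -0.3, 0], "twist": 0, "fingers": 0.9},
  {"xyz": [0, 0, 0], "twist": 0, "fingers": 0.9},
  {"xyz": [0, 0, 0], "twist": 0, "fingers": 0.9},
])

```text
t: 14.05
tcp_pos: [558.3, 7.8, 5.8]
tcp_rot: [[-0.042, 0.999, -0.0], [0.999, 0.042, 0.007], [0.007, 0.0, -1.0]]
ft_force: [-0.8, 16.6, 5.2]
opening: 29.3
grasp_force: 50.3
```

Request:
servo_tool([
  {"xyz": [0, 0.8, 0], "twist": 0, "fingers": 0.9},
  {"xyz": [0, 0.7, 0], "twist": 0, "fingers": 0.9},
  {"xyz": [0, 0, 0], "twist": 0, "fingers": 0.9},
])

```text
t: 14.42
tcp_pos: [558.2, 7.8, 5.7]
tcp_rot: [[-0.041, 0.999, -0.0], [0.999, 0.041, 0.004], [0.004, -0.0, -1.0]]
ft_force: [0.1, 10.0, 4.8]
opening: 29.3
grasp_force: 50.1
```

Request:
servo_tool([
  {"xyz": [0, 0, 0], "twist": 0, "fingers": 0.6},
  {"xyz": [0, 0, 0], "twist": 0, "fingers": 0.4},
  {"xyz": [0, 0, 0], "twist": 0, "fingers": 0.4},
  {"xyz": [0, 0, 0], "twist": 0, "fingers": 0.4},
  {"xyz": [0, 0, 0], "twist": 0, "fingers": 0.4},
  {"xyz": [0, 0, 0], "twist": 0, "fingers": 0.4},
])

```text
t: 15.18
tcp_pos: [558.4, 6.0, 5.7]
tcp_rot: [[-0.04, 0.999, 0.0], [0.999, 0.04, -0.0], [-0.0, 0.0, -1.0]]
ft_force: [0.4, -0.3, 0.1]
opening: 51.3
grasp_force: 0.0
```

Released cleanly. Next I'll lift straight up, back away and check.

Request:
servo_tool([
  {"xyz": [0, 0, 15], "twist": 0, "fingers": 0.4},
  {"xyz": [0, 0, 40], "twist": 0, "fingers": 0.4},
  {"xyz": [0, 10, 45], "twist": 0, "fingers": 0.4},
  {"xyz": [0, 30, 50], "twist": 0, "fingers": 0.4},
  {"xyz": [0, 45, 40], "twist": 0, "fingers": 0.4},
  {"xyz": [0, 45, 0], "twist": 0, "fingers": 0.4},
  {"xyz": [0, 0, 0], "twist": 0, "fingers": 0.4},
])

```text
t: 16.05
tcp_pos: [558.5, 138.7, 197.3]
tcp_rot: [[-0.044, 0.999, 0.002], [0.999, 0.044, 0.001], [0.001, 0.002, -1.0]]
ft_force: [-0.2, 0.0, -1.2]
opening: 51.7
grasp_force: 0.0
```

Run:
```python
from h import *
c=[]
for n,x,y in (('scene',180,215),('side',320,205)):
    im=vision.grab_frame(n)[:,:,::-1]
    c.append(cv2.resize(im[y:y+105,x:x+140],(400,300),interpolation=cv2.INTER_CUBIC))
cv2.imwrite('pics/crop3.png',np.hstack(c));s=sensors.sense();print(s['ft_force'],s['tcp_pos'],s['t'])
```

```text
[ 0.36190508 -0.46477662  0.80538336] [558.14209013 136.24111142 196.23532312] 16.15
```

View pics/crop3.png

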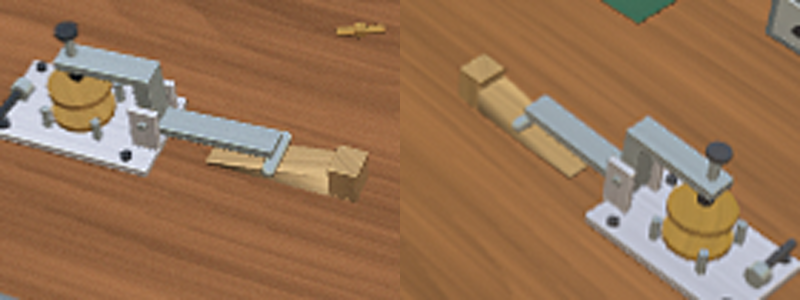

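The wedge lies flat and square under the lip (crop position (275,160)), the nose is on the yo-yo (705,190), and the arm is clear.

```bash
python3 -c "
from rig import ticket; print(ticket.hand_in())"
```

```text
the job is handed in; nothing more can be done
None
```

The wooden wedge is jammed flat and square under the strap's tail lip, pushed in to about 14 N net at the wrist, then let go with the arm clear; the job is handed in, but the hand-in gave no verdict and the nose force on the yo-yo was not measured directly.

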